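Stage the flange blanks and hold the lathe's spring tailstock open

TASK

Three pitted flange blanks are next to be dressed on the hand-cranked lathe: slide them over the grey mat, without lifting them off it, into an even row with one inside each white ring. Then draw the spring tailstock's black knob straight back until the brass pin stands level with the red index line, and keep it there so that the first blank can be loaded: finish while still holding the knob at the mark, since it springs back if let go. Leave the red index where it is set, and do not disturb the float valve, the cork stopper or the chuck key.

Things in the scene. Friction and masses are not known exactly. Their poses are not given: they have to be found in the camera images.
- lathe: hand-cranked bench lathe, green-grey iron, fixed; base 100 (x) x 350 (y) mm, yaw within 0.2. Origin: on the bench under the bed's middle. Spindle axis along its y, 105 mm up. From its +y to -y: crank (to y 256, turns with the chuck; wooden handle reaches 178 mm up), headstock (138 mm high), three-jaw chuck, gap, tailstock block (54 mm wide, y -55 to -150, 120 mm high), black knob
- knob: round black bakelite knob behind the tailstock, 34 mm diameter, 24 mm long along the lathe's y; 20 mm of 13 mm stem shows before it at rest. Origin: its centre, 105 mm above the bench. Axes as the lathe's. Knob and pin slide together to the lathe's -y, 50 mm to the stop, against a return spring (5.4 N at rest, 1.8 N more per 10 mm). Grip it from above, fingers closing along the lathe's x
- pin_top (a point): top centre of the brass pin, 6 mm thick, that sticks up 14 mm through the slot in the tailstock's top (134 mm above the bench) and moves with the knob
- index (a joint): where the red index is set (m), as the pull it asks for: the pin is level with the line when the knob is drawn back this far from rest. Set between 0.018 and 0.038; it is stiff and stays unless pushed
- index_line (a point): the red index line beside the slot on the tailstock's top, 8 mm to the lathe's +x of the slot's middle, 122 mm above the bench; its rider is a red block 14 x 8 x 8 mm reaching 130 mm above the bench. Axes parallel to the lathe's
- mat: grey staging mat, 260 (x) x 200 (y) x 3 mm, fixed to the bench. Origin: centre of its underside. Three white rings (66 mm inside, 72 mm outside diameter, painted) lie in a row along its x, 80 mm apart. It lies at any yaw within 0.25 rad
- ring0 (a point): centre of the white ring at the mat's x = -80 mm, on the mat's top
- ring1 (a point): centre of the white ring in the middle of the mat, on its top
- ring2 (a point): centre of the white ring at the mat's x = +80 mm, on the mat's top
- flange0: pitted steel flange blank, one of three alike: a flat disc of 54 mm diameter and 12 mm thick, about 0.2 kg, with four dark bolt holes, lying flat on the mat. Origin: centre of its underside. Any blank may go in any ring
- flange1: pitted steel flange blank, one of three alike: a flat disc of 54 mm diameter and 12 mm thick, about 0.2 kg, with four dark bolt holes, lying flat on the mat. Origin: centre of its underside. Any blank may go in any ring
- flange2: pitted steel flange blank, one of three alike: a flat disc of 54 mm diameter and 12 mm thick, about 0.2 kg, with four dark bolt holes, lying flat on the mat. Origin: centre of its underside. Any blank may go in any ring
- float_valve: bystander: brass valve body with a 64 mm tarnished copper float on an arm, 185 mm long, 64 mm high, lying on the bench. Origin: on the bench midway along it
- stopper: bystander: cork stopper in a dull brass collar, 38 mm diameter, 42 mm high, standing on the bench. Origin: centre of its underside
- chuck_key: bystander: steel T-shaped chuck key, 93 x 70 x 12 mm, lying on the bench. Origin: on the bench under the middle of its crossbar; the shank runs along its x
There are look-alikes about, which are no part of the job. What is shaped like the flange2 but orange or pink is not meant.

How it is judged:
By the outcome, as a careful person would: the job done as asked, in the order asked, and still so for the second after the job is handed in, while the arm keeps its last pose, push and grip.
It also fails if it takes over 51 s, if anything falls off the work surface, if the arm or the gripper's body presses on something with over 40 N, if the wrist force passes 120 N, or if a joint passes its speed limit or range.

ROBOT

A 7-joint arm with a two-finger parallel gripper is mounted at the origin on the work surface. World frame = base frame: x ahead of the robot, y to its left, z up, the work surface at z = 0. Lengths are in m, angles in rad, forces in N, time in s.
With the tool pointing down it reaches from about 0.4 to 0.85 m from the base axis. Payload 10.4 kg.
Tool frame: the origin (TCP) lies on the front face of the gripper's body, between the roots of the fingers; the fingertips stand 70 mm ahead of it and the grasp point (between the pads) lies 51 mm ahead of it (arm.tcp_to_grasp is the distance from the TCP to the grasp point, in m); z points along the fingers, y is the line along which they close (so a half turn about z gives the same grasp; the last joint's range is limited). The gripper opens to 87 mm and grips with 3 to 60 N. Pads are 19 mm wide; open, the fingers measure 117 mm over their backs; the gripper's body (75 mm by 190 mm) begins 51 mm behind the grasp point.
Start: joints at [-1.226, 0.332, -0.065, 1.46, 0.022, 1.35, -0.088], TCP at [0.225, 0.583, 0.292] pointing down, gripper open.
Joint ranges: [-2.6, 2.6], [-0.5, 2.12], [-1.47, 1.34], [0.16, 2.42], [-1.27, 4.41], [0.06, 2.06], [-2.6, 2.6]. Speed limits (rad/s): [2.22, 2.22, 2.79, 2.79, 3.14, 3.14, 3.14].

INTERFACE

Orientations are given as [roll, pitch, yaw] about the fixed x, y, z axes, in that order (R = Rz(yaw) Ry(pitch) Rx(roll)).
In Python, from plant import read_state, viewer, job_done, arm gives the robot as it stands.
- The arm moves only by the tool move_arm, never from a script. Its argument "plan" is a list that holds one entry, the list of rows, each a list of 7 numbers: the turn, a rotation vector about the tool's x, y, z each as a share of 180 degrees, from -1 to 1, then the shift along the tool's x, y, z each as a share of 0.8 m, from -1 to 1, then the finger opening in mm, from 0 to 87. A call has 1 to 8 rows; each row is the pose to reach, as a shift and turn from the pose commanded when the call began, along the tool's axes at that moment, turning the shorter way round; what a row does not reach only later rows make up. A row lasts 1/8 s, in which the tool goes at most 62.5 mm and 10.7 degrees, less where a joint would pass 70% of its speed; a pose out of reach is approached as far as the arm can. A call with a number of a shift or a turn outside -1 to 1 is refused whole. A call with a gripper value outside its range is refused whole. The fingers move at their own pace and stop on an object; the grip force is fixed at half the most. Time passes only in rows, so rows that repeat a pose let the fingers close. It gives the time, the measured TCP pose, the force, the opening and the grip force at its end, in the units of the state.
- read_state(): the state, without advancing time (a new reading comes with each control period).
- viewer.get_image(name): name is "scene" or "top"; returns a dict with "img" (384x512x3 uint8, red, green, blue), "z_map" (384x512 float32, m along the optical axis (not along the pixel's ray), 0 where there is no reading), "fx", "fy", "cx", "cy" (pixels), "dist" ([k1, k2, p1, p2, k3] as OpenCV has them; the pictures are not rectified), "view" (4x4, takes a point from world to camera coordinates). Camera axes: x right, y down, z forward; pixel columns grow to the right and rows downward; lengths in m; the calibration is good to about 2 mm. A picture is of the moment at which its call begins.
- job_done(): hands the job in; it is judged then, once.
The state is a dict: "t": time; "joint_positions": joint angles; "joint_vel": joint speeds; "tau": joint torques, N m; "position": TCP position; "orientation": TCP orientation; "ft_force": force on the tool from outside, world axes, zero at the start; "ft_torque": the same for the moment, N m; "width": finger opening in m; "grip_force": force on a finger pad.
Only numpy, scipy, OpenCV 4.12 (cv2) and the standard library are available. Lean on these libraries where they do the work, as an engineer would, in place of code of your own. Each camera call takes 0.05 s, during which the arm holds its last target. There are 200 camera calls.

## Working session

There is one attempt and no reset: what is moved stays moved. The work goes in short steps, Python scripts to look and compute and a tool call to move; the robot and the scene stay as the last step left them, time stands still between calls to the robot, and variables do not carry over. Pictures are saved under pics/ and viewed, at most 10 in all, crops included, and the job is handed in when it is done.

Besides the shell and the picture viewer there is one more tool, called as a command line: name --argument value ..., lists and objects as JSON in quotes. move_arm: Moves the arm, as the interface text tells. Its arguments: {"type":"object","properties":{"plan":{"type":"array"}},"required":["plan"]}

```bash
ls; mkdir -p pics; cat > h.py <<'E'
import numpy as np, cv2
from plant import read_state, viewer, job_done, arm
def cam(n):
    d=viewer.get_image(n); d['K']=np.array([[d['fx'],0,d['cx']],[0,d['fy'],d['cy']],[0,0,1.]]); d['D']=np.array(d['dist'],float); d['V']=np.array(d['view']); return d
def ray(d,uv):
    p=cv2.undistortPoints(np.array(uv,float).reshape(-1,1,2),d['K'],d['D']).reshape(-1,2)
    R=d['V'][:3,:3]; c=-R.T@d['V'][:3,3]
    return c,np.c_[p,np.ones(len(p))]@R
def onz(d,uv,z):
    c,r=ray(d,uv); return c+r*((z-c[2])/r[:,2:3])
def depth(d,uv):
    c,r=ray(d,uv); return np.array([c+q*d['z_map'][int(round(v)),int(round(u))] for q,(u,v) in zip(r,np.array(uv,float).reshape(-1,2))])
def proj(d,P):
    return cv2.projectPoints(np.array(P,float).reshape(-1,3),cv2.Rodrigues(d['V'][:3,:3])[0],d['V'][:3,3],d['K'],d['D'])[0].reshape(-1,2)
E
python3 - <<'E'
from h import *
for n in('scene','top'):
    d=cam(n); cv2.imwrite(f'pics/{n}0.png',cv2.resize(d['img'][:,:,::-1],(800,600),interpolation=cv2.INTER_CUBIC))
    np.savez(f'{n}0.npz',img=d['img'],z=d['z_map']); print(n,d['fx'],d['cx'],d['cy'],d['D'],np.linalg.inv(d['V']).round(3).tolist())
s=read_state(); print({k:np.round(v,3).tolist() for k,v in s.items()}); print(arm, arm.tcp_to_grasp)
E
```

```text
pics
scene 458.93932466738573 258.38336183103036 192.8456165488716 [-0.17748344  0.          0.          0.          0.        ] [[-0.57, 0.511, -0.644, 1.28], [0.822, 0.363, -0.439, 0.45], [0.009, -0.779, -0.627, 0.81], [0.0, 0.0, 0.0, 1.0]]
top 347.52237456045106 257.321972778148 191.4956650616568 [0.02110925 0.         0.         0.         0.        ] [[0.013, -0.989, 0.15, 0.495], [-1.0, -0.012, 0.009, -0.066], [-0.007, -0.15, -0.989, 0.829], [0.0, 0.0, 0.0, 1.0]]
{'t': 0.1, 'joint_positions': [-1.226, 0.333, -0.065, 1.461, 0.022, 1.35, -0.088], 'joint_vel': [-0.001, -0.001, -0.0, -0.004, -0.0, 0.0, -0.001], 'tau': [0.002, -62.455, 0.025, -39.071, -0.061, 0.036, 0.0], 'position': [0.225, 0.583, 0.292], 'orientation': [-3.14, 0.0, 2.774], 'ft_force': [0.087, -0.37, -0.563], 'ft_torque': [-0.025, -0.019, -0.011], 'grip_force': 0.0, 'width': 0.087}
<Robot object at 0x7f9265bc0050> 0.051
```

View pics/scene0.png

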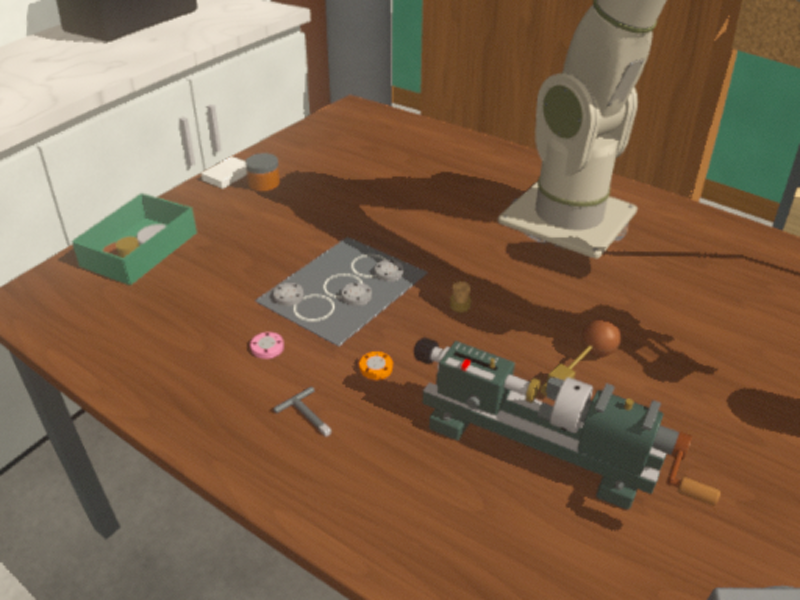

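View pics/top0.png

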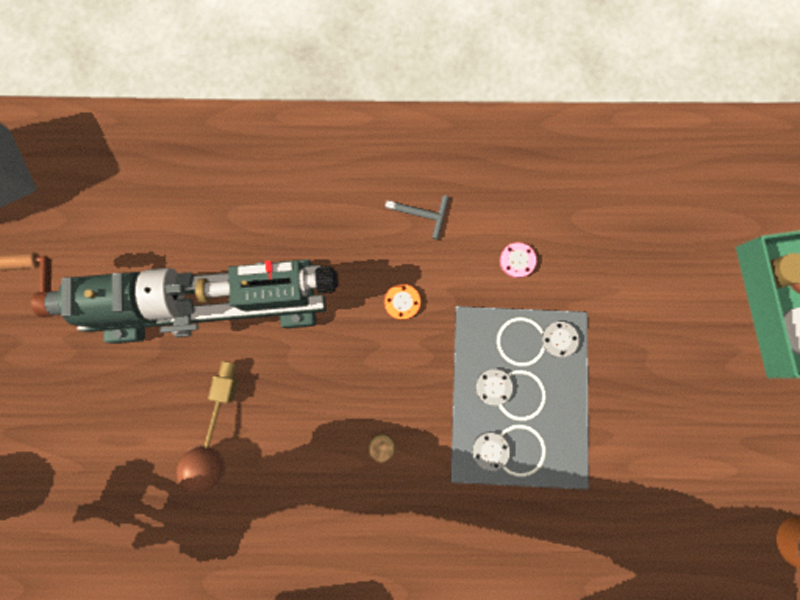

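The three grey flanges sit on the mat in the top view at (561,338), (495,386) and (492,451), with ring centres near (521,342), (521,395) and (521,450). The knob is at (323,279) and the red index at (268,268). Possible look-alikes: the orange disc (403,301) and the pink disc (518,260), which I reject because they are coloured and lie off the mat.

```bash
cat > meas.py <<'E'
from h import *
def hmap(d):
    h,w=d['z_map'].shape; uv=np.stack(np.meshgrid(np.arange(w),np.arange(h)),-1).reshape(-1,2)
    c,r=ray(d,uv); return (c+r*d['z_map'].reshape(-1,1)).reshape(h,w,3)
def flanges(d,P,box):
    m=((P[...,2]>.0095)&(P[...,2]<.025)).astype(np.uint8); x0,x1,y0,y1=box
    m&=((P[...,0]>x0)&(P[...,0]<x1)&(P[...,1]>y0)&(P[...,1]<y1)).astype(np.uint8)
    m=cv2.morphologyEx(m,cv2.MORPH_OPEN,np.ones((3,3)))
    out=[]
    for c in cv2.findContours(m,cv2.RETR_EXTERNAL,cv2.CHAIN_APPROX_NONE)[0]:
        if cv2.contourArea(c)<150: continue
        (u,v),r=cv2.minEnclosingCircle(c); e=cv2.fitEllipse(c)
        out.append((onz(d,[e[0]],.012)[0][:2].round(4),np.round(e[1],1),np.round(e[0],1)))
    return out
E
python3 - <<'E'
from meas import *
d=cam('top'); P=hmap(d); np.save('P.npy',P)
im=d['img']; print('mat z',P[240:260,300:310,2].mean(),P[240:260,300:310,2].std(),'bench',P[330:340,420:430,2].mean())
# mat outline: grey pixels near
hsv=cv2.cvtColor(im,cv2.COLOR_RGB2HSV)
roi=np.zeros(im.shape[:2],np.uint8); roi[190:320,280:385]=1
g=((hsv[...,1]<70)&(roi>0)).astype(np.uint8); g=cv2.morphologyEx(g,cv2.MORPH_CLOSE,np.ones((5,5)))
c=max(cv2.findContours(g,cv2.RETR_EXTERNAL,cv2.CHAIN_APPROX_NONE)[0],key=cv2.contourArea)
w=onz(d,c.reshape(-1,2),.003)[:,:2].astype(np.float32); print('mat rect',cv2.minAreaRect(w))
f=flanges(d,P,(.35,.75,-.5,-.1)); print(*f,sep='\n')
# ring: white px low height
m=((hsv[...,2]>190)&(hsv[...,1]<40)&(roi>0)&(P[...,2]<.008)).astype(np.uint8)
print(m.sum())
for cx,cy in((333,219),(333,253),(333,288)):
    yy,xx=np.nonzero(m); k=np.abs(np.hypot(xx-cx,yy-cy)-16)<4
    q=onz(d,np.c_[xx,yy][k],.003)[:,:2]; A=np.c_[2*q,np.ones(len(q))]; s=np.linalg.lstsq(A,(q**2).sum(1),rcond=None)[0]; r=np.hypot(q[:,0]-s[0],q[:,1]-s[1]);k=abs(r-.0345)<.004;q=q[k]
    A=np.c_[2*q,np.ones(len(q))]; s=np.linalg.lstsq(A,(q**2).sum(1),rcond=None)[0]
    print('ring',s[:2].round(4),np.sqrt(s[2]+s[0]**2+s[1]**2).round(4),len(q))
# lathe crops
c1=cv2.resize(im[150:220,130:230,::-1],(800,560),interpolation=cv2.INTER_CUBIC); cv2.imwrite('pics/lt.png',c1)
d2=cam('scene'); cv2.imwrite('pics/ls.png',cv2.resize(d2['img'][205:275,255:355,::-1],(800,560),interpolation=cv2.INTER_CUBIC))
E
```

```text
mat z 0.011280169303984231 0.058229085072026544 bench -0.00033854127666830603
mat rect ((0.47832006216049194, -0.23625734448432922), (0.20064227283000946, 0.26029402017593384), 88.159912109375)
(array([ 0.3979, -0.19  ]), array([22.2, 23.6]), array([314. , 288.4]))
(array([ 0.4901, -0.1958]), array([22.1, 23.1]), array([316. , 247.3]))
(array([ 0.5618, -0.2952]), array([22. , 22.7]), array([358.1, 216.9]))
(array([ 0.6829, -0.2357]), array([19.1, 21.3]), array([331.6, 166. ]))
507
ring [ 0.5582 -0.2384] 0.0345 175
ring [ 0.4786 -0.236 ] 0.0345 176
ring [ 0.399  -0.2338] 0.0343 131
```

View pics/lt.png

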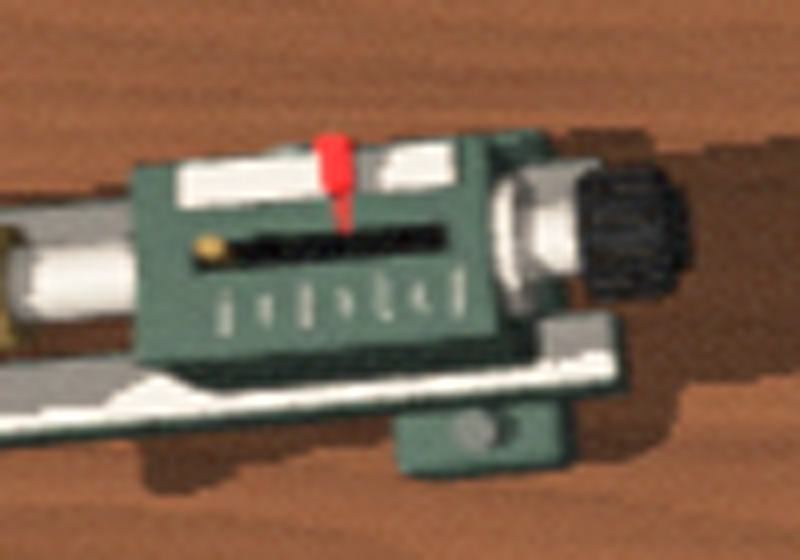

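View pics/ls.png

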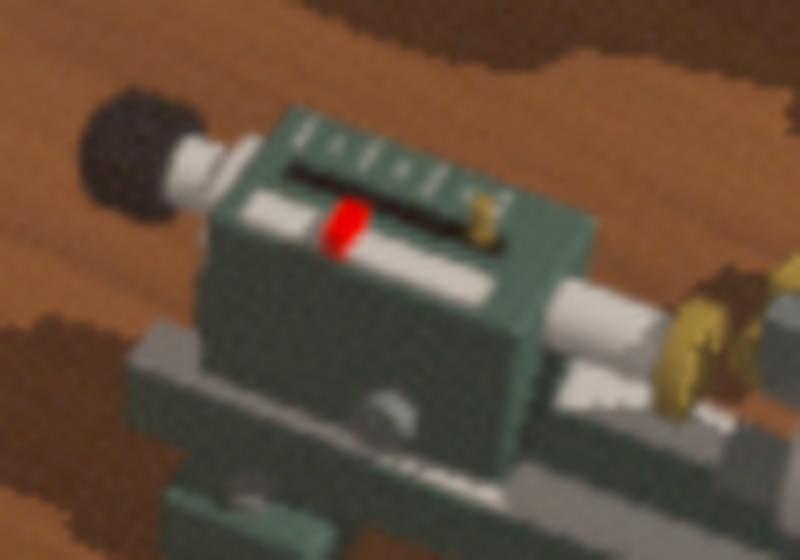

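Both crops show the brass pin at the forward end of the slot: top crop (210,245), scene crop (484,200). The red rider and line are at top crop (335,165) with the tip at (345,230), and scene crop (347,230). The knob is at top crop (635,232). Next I'll measure the lathe geometry.

```bash
cat > lathe.py <<'E'
from meas import *
def red(im):
    r=im.astype(int); return (r[...,0]>150)&(r[...,1]<90)&(r[...,2]<90)
def wcent(w):
    yy,xx=np.nonzero(w>0); ww=w[yy,xx]; return np.array([(xx*ww).sum(),(yy*ww).sum()])/ww.sum()
E
python3 - <<'E'
from lathe import *
f=lambda x,y:(130+(x+.5)/8-.5,150+(y+.5)/8-.5)
g=lambda x,y:(255+(x+.5)/8-.5,205+(y+.5)/8-.5)
d=cam('top');s=cam('scene')
def p(n,q,z): print(n,onz(*q,z)[0].round(4))
# block top edges z=.12, slot z=.12
e=[onz(d,[f(*q)],.12)[0] for q in((135,362),(497,330),(135,168),(485,135),(195,262),(445,240))]
for a,b in((0,1),(2,3),(4,5)):
    v=e[a]-e[b]; print('ydir angle',np.degrees(np.arctan2(v[1],v[0])),e[a].round(4),e[b].round(4))
p('pin top',(d,[f(211,243)]),.134); p('pin sc',(s,[g(483,199)]),.134)
p('line tip',(d,[f(346,225)]),.122); p('rider top',(d,[f(335,165)]),.130)
m=red(d['img']); m[:160]=0;m[190:]=0; print(m[:, :].sum(), 'red cent',onz(d,[wcent(m.astype(float))],.129)[0].round(4))
m=red(s['img']); m[:220]=0; m[250:]=0;m[:,:280]=0;m[:,320:]=0; print(m.sum(),'scene red',onz(s,[wcent(m.astype(float))],.127)[0].round(4))
p('rider sc',(s,[g(352,208)]),.130)
# knob points
p('knob f-top',(d,[f(582,232)]),.122);p('knob b-top',(d,[f(650,232)]),.122)
for q in((582,165),(582,292)): p('knob side',(d,[f(*q)]),.105)
P=hmap(d);u,v=f(615,230); print('knob depth',P[int(v)-1:int(v)+2,int(u)-1:int(u)+2].reshape(-1,3).round(3).tolist())
p('stopper',(d,[(382*.64,448*.64)]),.042)
E
```

```text
ydir angle 95.79542662492628 [0.5932 0.1689 0.12  ] [0.6026 0.0761 0.12  ]
ydir angle 96.20683123434374 [0.6441 0.172  0.12  ] [0.654  0.0813 0.12  ]
ydir angle 95.80450887843334 [0.6195 0.155  0.12  ] [0.626  0.0906 0.12  ]
pin top [0.622  0.1468 0.134 ]
pin sc [0.6181 0.1466 0.134 ]
line tip [0.6293 0.1159 0.122 ]
rider top [0.6434 0.1174 0.13  ]
47 red cent [0.637 0.053 0.129]
28 scene red [0.6416 0.1176 0.127 ]
rider sc [0.6377 0.1175 0.13  ]
knob f-top [0.6282 0.0548 0.122 ]
knob b-top [0.6284 0.0372 0.122 ]
knob side [0.6495 0.0583 0.105 ]
knob side [0.6153 0.0571 0.105 ]
knob depth [[0.631, 0.049, 0.124], [0.631, 0.047, 0.124], [0.631, 0.045, 0.124], [0.629, 0.049, 0.122], [0.63, 0.047, 0.122], [0.63, 0.045, 0.122], [0.628, 0.049, 0.121], [0.628, 0.047, 0.12], [0.627, 0.045, 0.122]]
stopper [ 0.4028 -0.0332  0.042 ]
```

```bash
cat > go.py <<'E'
import sys; from h import *
from scipy.spatial.transform import Rotation as Ro
# args: x,y,z,yawOfToolY(deg)  -> row numbers relative to the present pose
s=read_state(); R=Ro.from_euler('xyz',s['orientation']).as_matrix(); p=np.array(s['position'])
print('t',round(s['t'],2),p.round(4),'yaw_y',np.degrees(np.arctan2(R[1,1],R[0,1])).round(2),'w',round(s['width'],4),'F',np.round(s['ft_force'],1),'q',np.round(s['joint_positions'],2))
for a in sys.argv[1:]:
    x,y,z,w=map(float,a.split(',')); yv=np.radians(w); Y=np.array([np.cos(yv),np.sin(yv),0]); Z=np.array([0,0,-1.]); T=np.c_[np.cross(Y,Z),Y,Z]
    rv=Ro.from_matrix(R.T@T).as_rotvec()/np.pi; sh=R.T@(np.array([x,y,z])-p)/.8
    print(a,'->',np.r_[rv,sh].round(4).tolist())
E
python3 go.py .45,.2,.3,88.35 .45,-.05,.25,88.35 .398,-.19,.16,88.35
```

```text
t 0.3 [0.2246 0.5831 0.292 ] yaw_y 68.93 w 0.0867 F [-0.2 -0.4  0.3] q [-1.23  0.33 -0.06  1.46  0.02  1.35 -0.09]
.45,.2,.3,88.35 -> [-0.0001, -0.0, -0.1079, -0.435, -0.3456, -0.0098]
.45,-.05,.25,88.35 -> [-0.0001, -0.0, -0.1079, -0.5474, -0.6372, 0.0528]
.398,-.19,.16,88.35 -> [-0.0001, -0.0, -0.1079, -0.5496, -0.8238, 0.1654]
```

move_arm --plan '[[[0, 0, -0.108, -0.435, -0.346, -0.01, 70], [0, 0, -0.108, -0.435, -0.346, -0.01, 70], [0, 0, -0.108, -0.435, -0.346, -0.01, 70], [0, 0, -0.108, -0.435, -0.346, -0.01, 70], [0, 0, -0.108, -0.435, -0.346, -0.01, 70], [0, 0, -0.108, -0.435, -0.346, -0.01, 70], [0, 0, -0.108, -0.5, -0.5, 0.02, 70], [0, 0, -0.108, -0.5474, -0.6372, 0.05, 70]]]'

```text
t: 1.3
position: [0.4332, 0.1355, 0.2821]
orientation: [3.141, 0.001, 3.112]
ft_force: [0.7, -0.5, 1.0]
width: 0.0702
grip_force: 0.0
```

```bash
python3 go.py .398,-.19,.12,88.35 .398,-.19,.077,88.35
```

```text
t 1.3 [0.4332 0.1355 0.2821] yaw_y 88.33 w 0.0702 F [ 0.7 -0.5  1. ] q [-0.66 -0.05  0.25  1.92  0.01  1.28  1.13]
.398,-.19,.12,88.35 -> [0.0002, 0.0003, -0.0001, 0.0323, -0.4081, 0.2024]
.398,-.19,.077,88.35 -> [0.0002, 0.0003, -0.0001, 0.0323, -0.4081, 0.2561]
```

move_arm --plan '[[[0, 0, 0, 0.032, -0.408, 0.18, 70], [0, 0, 0, 0.032, -0.408, 0.18, 70], [0, 0, 0, 0.032, -0.408, 0.18, 70], [0, 0, 0, 0.032, -0.408, 0.18, 70], [0, 0, 0, 0.032, -0.408, 0.18, 70], [0, 0, 0, 0.032, -0.408, 0.18, 70], [0, 0, 0, 0.032, -0.408, 0.18, 70], [0, 0, 0, 0.032, -0.408, 0.18, 70]]]'

```text
t: 2.3
position: [0.398, -0.1875, 0.1381]
orientation: [3.141, -0.0, 3.113]
ft_force: [-0.3, -0.5, -0.6]
width: 0.0701
grip_force: 0.0
```

```bash
python3 go.py .398,-.19,.077,88.35 .399,-.2338,.077,88.35
```

```text
t 2.3 [ 0.398  -0.1875  0.1381] yaw_y 88.37 w 0.0701 F [-0.3 -0.5 -0.6] q [-0.31  0.08  0.68  2.13 -0.06  0.95  1.94]
.398,-.19,.077,88.35 -> [0.0001, -0.0, 0.0001, -0.0001, -0.0032, 0.0764]
.399,-.2338,.077,88.35 -> [0.0001, -0.0, 0.0001, -0.0029, -0.0579, 0.0764]
```

move_arm --plan '[[[0, 0, 0, 0, -0.001, 0.05, 70], [0, 0, 0, 0, -0.001, 0.077, 70], [0, 0, 0, 0, -0.001, 0.077, 70], [0, 0, 0, 0, -0.001, 0.077, 70]]]'

```text
t: 2.8
position: [0.3986, -0.1883, 0.0775]
orientation: [3.141, 0.001, 3.114]
ft_force: [-0.3, -0.6, -0.2]
width: 0.0702
grip_force: 0.0
```

```bash
python3 go.py .398,-.19,.077,88.35
```

```text
t 2.8 [ 0.3986 -0.1883  0.0775] yaw_y 88.43 w 0.0702 F [-0.3 -0.6 -0.2] q [-0.27  0.22  0.66  2.17 -0.18  0.8   2.05]
.398,-.19,.077,88.35 -> [0.0001, 0.0004, 0.0004, 0.0007, -0.0022, 0.0006]
```

Close the fingers and wait, then slide to (0.399, -0.2338) and open.

move_arm --plan '[[[0, 0, 0, 0.0007, -0.002, 0, 50], [0, 0, 0, 0.0007, -0.002, 0, 50], [0, 0, 0, 0.0007, -0.002, 0, 50], [0, 0, 0, 0, -0.015, 0, 50], [0, 0, 0, 0, -0.03, 0, 50], [0, 0, 0, -0.001, -0.045, 0, 50], [0, 0, 0, -0.002, -0.057, 0, 50], [0, 0, 0, -0.002, -0.057, 0, 50]]]'

```text
t: 3.8
position: [0.3988, -0.2348, 0.077]
orientation: [-3.141, 0.001, 3.113]
ft_force: [0.8, -0.2, 5.1]
width: 0.0531
grip_force: 30.0
```

```bash
python3 go.py .399,-.2338,.077,88.35 .399,-.2338,.13,88.35
```

```text
t 3.8 [ 0.3988 -0.2348  0.077 ] yaw_y 88.35 w 0.0531 F [ 0.8 -0.2  5.1] q [-0.18  0.27  0.67  2.12 -0.23  0.82  2.18]
.399,-.2338,.077,88.35 -> [-0.0001, 0.0005, -0.0, -0.0002, 0.0013, -0.0]
.399,-.2338,.13,88.35 -> [-0.0001, 0.0005, -0.0, -0.0003, 0.0013, -0.0663]
```

move_arm --plan '[[[0, 0, 0, 0, 0.001, 0, 50], [0, 0, 0, 0, 0.001, 0, 70], [0, 0, 0, 0, 0.001, 0, 70], [0, 0, 0, 0, 0.001, 0, 70], [0, 0, 0, 0, 0.001, -0.04, 70], [0, 0, 0, -0.112, 0.047, -0.04, 70], [0, 0, 0, -0.112, 0.047, -0.04, 70], [0, 0, 0, -0.112, 0.047, -0.04, 70]]]'

```text
t: 4.8
position: [0.4907, -0.1975, 0.1081]
orientation: [-3.142, 0.0, 3.117]
ft_force: [-0.8, -0.7, -0.4]
width: 0.07
grip_force: 0.0
```

```bash
python3 go.py .4901,-.1958,.077,88.35 ; python3 - <<'E'
from meas import *
d=cam('top'); print(*flanges(d,hmap(d),(.35,.75,-.5,-.1)),sep='\n')
E
```

```text
t 4.8 [ 0.4907 -0.1975  0.1081] yaw_y 88.59 w 0.07 F [-0.8 -0.7 -0.4] q [-0.25  0.36  0.64  1.94 -0.26  0.93  2.06]
.4901,-.1958,.077,88.35 -> [-0.0, 0.0, 0.0013, 0.0008, 0.0021, 0.0389]
(array([ 0.6831, -0.2355]), array([19. , 20.8]), array([331.5, 165.9]))
```

move_arm --plan '[[[0, 0, 0.001, 0.0008, 0.001, 0.039, 70], [0, 0, 0.001, 0.0008, 0.001, 0.039, 70], [0, 0, 0.001, 0.0008, 0.001, 0.039, 70], [0, 0, 0.001, 0.0008, 0.001, 0.039, 50], [0, 0, 0.001, 0.0008, 0.001, 0.039, 50], [0, 0, 0.001, 0.0008, 0.001, 0.039, 50]]]'

```text
t: 5.6
position: [0.4884, -0.1983, 0.0777]
orientation: [3.141, 0.001, 3.11]
ft_force: [-0.5, 1.9, 5.0]
width: 0.0527
grip_force: 30.0
```

```bash
python3 go.py .4786,-.236,.077,88.35
```

```text
t 5.6 [ 0.4884 -0.1983  0.0777] yaw_y 88.2 w 0.0527 F [-0.5  1.9  5. ] q [-0.23  0.4   0.62  1.96 -0.3   0.87  2.09]
.4786,-.236,.077,88.35 -> [0.0002, 0.0002, -0.0009, 0.0108, -0.0475, 0.0009]
```

move_arm --plan '[[[0, 0, 0, 0.004, -0.015, 0, 50], [0, 0, 0, 0.008, -0.03, 0, 50], [0, 0, 0, 0.0125, -0.0455, 0, 50], [0, 0, 0, 0.0125, -0.0475, 0, 50], [0, 0, 0, 0.0125, -0.0475, 0, 50], [0, 0, 0, 0.0125, -0.0475, 0, 50]]]'

```text
t: 6.35
position: [0.4767, -0.2371, 0.0777]
orientation: [-3.141, 0.0, 3.109]
ft_force: [-2.4, 0.7, 9.1]
width: 0.0529
grip_force: 30.0
```

```bash
python3 go.py .477,-.236,.077,88.35 .5618,-.2952,.11,88.35  .5618,-.2952,.077,88.35
```

```text
t 6.35 [ 0.4767 -0.2371  0.0777] yaw_y 88.12 w 0.0529 F [-2.4  0.7  9.1] q [-0.16  0.42  0.63  1.95 -0.31  0.88  2.17]
.477,-.236,.077,88.35 -> [-0.0002, 0.0, -0.0013, -0.0004, 0.0014, 0.0009]
.5618,-.2952,.11,88.35 -> [-0.0002, 0.0, -0.0013, -0.1088, -0.0691, -0.0403]
.5618,-.2952,.077,88.35 -> [-0.0002, 0.0, -0.0013, -0.1087, -0.0691, 0.0009]
```

move_arm --plan '[[[0, 0, 0, 0, 0.001, 0, 50], [0, 0, 0, 0, 0.001, 0, 70], [0, 0, 0, 0, 0.001, 0, 70], [0, 0, 0, 0, 0.001, -0.04, 70], [0, 0, 0, -0.06, -0.03, -0.045, 70], [0, 0, -0.001, -0.1085, -0.069, -0.04, 70], [0, 0, -0.001, -0.1085, -0.069, -0.04, 70], [0, 0, -0.001, -0.1085, -0.069, -0.04, 70]]]'

```text
t: 7.35
position: [0.5611, -0.2939, 0.1085]
orientation: [3.141, -0.002, 3.113]
ft_force: [-1.4, 0.2, -0.0]
width: 0.0699
grip_force: 0.0
```

```bash
python3 go.py .5618,-.2952,.077,88.35
```

```text
t 7.35 [ 0.5611 -0.2939  0.1085] yaw_y 88.34 w 0.0699 F [-1.4  0.2 -0. ] q [-0.05  0.58  0.62  1.65 -0.38  1.03  2.22]
.5618,-.2952,.077,88.35 -> [0.0001, -0.0005, -0.0001, -0.001, -0.0016, 0.0394]
```

move_arm --plan '[[[0, 0, 0, -0.001, -0.0015, 0.039, 70], [0, 0, 0, -0.001, -0.0015, 0.039, 70], [0, 0, 0, -0.001, -0.0015, 0.039, 70], [0, 0, 0, -0.001, -0.0015, 0.039, 50], [0, 0, 0, -0.001, -0.0015, 0.039, 50], [0, 0, 0, -0.001, -0.0015, 0.039, 50]]]'

```text
t: 8.1
position: [0.563, -0.2957, 0.0788]
orientation: [-3.141, 0.001, 3.113]
ft_force: [-1.5, -1.5, 3.5]
width: 0.0527
grip_force: 30.0
```

```bash
python3 go.py .5582,-.2384,.077,88.35
```

```text
t 8.1 [ 0.563  -0.2957  0.0788] yaw_y 88.36 w 0.0527 F [-1.5 -1.5  3.5] q [-0.04  0.62  0.6   1.66 -0.4   0.98  2.24]
.5582,-.2384,.077,88.35 -> [-0.0002, 0.0004, 0.0, 0.008, 0.0715, 0.0022]
```

move_arm --plan '[[[0, 0, 0, 0.002, 0.018, 0, 50], [0, 0, 0, 0.004, 0.036, 0, 50], [0, 0, 0, 0.005, 0.054, 0, 50], [0, 0, 0, 0.0065, 0.069, 0, 50], [0, 0, 0, 0.0065, 0.0715, 0, 50], [0, 0, 0, 0.0065, 0.0715, 0, 50]]]'

```text
t: 8.85
position: [0.5597, -0.2369, 0.0787]
orientation: [-3.142, 0.001, 3.114]
ft_force: [0.1, -1.7, 6.7]
width: 0.0528
grip_force: 30.0
```

```bash
python3 go.py .5594,-.2384,.077,88.35 .5594,-.2384,.3,88.35
```

```text
t 8.85 [ 0.5597 -0.2369  0.0787] yaw_y 88.43 w 0.0528 F [ 0.1 -1.7  6.7] q [-0.14  0.56  0.6   1.74 -0.38  0.95  2.15]
.5594,-.2384,.077,88.35 -> [-0.0, 0.0004, 0.0004, 0.0003, -0.0018, 0.0022]
.5594,-.2384,.3,88.35 -> [-0.0, 0.0004, 0.0004, -0.0001, -0.0018, -0.2766]
```

move_arm --plan '[[[0, 0, 0, 0, -0.0015, 0, 50], [0, 0, 0, 0, -0.0015, 0, 70], [0, 0, 0, 0, -0.0015, 0, 70], [0, 0, 0, 0, -0.0015, -0.05, 70], [0, 0, 0, 0, -0.0015, -0.12, 70], [0, 0, 0, 0, -0.0015, -0.2, 70], [0, 0, 0, 0, -0.0015, -0.25, 70], [0, 0, 0.06, 0, 0.03, -0.25, 70]]]'

```text
t: 9.85
position: [0.5601, -0.216, 0.2816]
orientation: [-3.141, 0.006, 2.919]
ft_force: [0.1, -0.5, -0.5]
width: 0.0701
grip_force: 0.0
```

```bash
python3 go.py .632,.045,.27,5.9
```

```text
t 9.85 [ 0.5601 -0.216   0.2816] yaw_y 77.26 w 0.0701 F [ 0.1 -0.5 -0.5] q [-0.29  0.33  0.73  1.58 -0.23  1.31  1.82]
.632,.045,.27,5.9 -> [0.001, 0.0016, 0.3964, -0.0156, 0.338, 0.0144]
```

move_arm --plan '[[[0.001, 0.001, 0.397, -0.015, 0.338, 0.014, 70], [0.001, 0.001, 0.397, -0.015, 0.338, 0.014, 70], [0.001, 0.001, 0.397, -0.015, 0.338, 0.014, 70], [0.001, 0.001, 0.397, -0.015, 0.338, 0.014, 70], [0.001, 0.001, 0.397, -0.015, 0.338, 0.014, 70], [0.001, 0.001, 0.397, -0.015, 0.338, 0.014, 70], [0.001, 0.001, 0.397, -0.015, 0.338, 0.014, 70], [0.001, 0.001, 0.397, -0.015, 0.338, 0.014, 70]]]'

```text
t: 10.85
position: [0.6291, 0.048, 0.2663]
orientation: [-3.137, -0.001, 1.68]
ft_force: [-0.4, -0.8, -0.2]
width: 0.0697
grip_force: 0.0
```

```bash
python3 go.py .632,.045,.158,5.9; python3 - <<'E'
from meas import *
d=cam('top'); print(*flanges(d,hmap(d),(.35,.75,-.5,-.1)),sep='\n')
cv2.imwrite('pics/top2.png',cv2.resize(d['img'][150:330,100:400,::-1],(800,480),interpolation=cv2.INTER_CUBIC))
d=cam('scene')
cv2.imwrite('pics/sc2.png',cv2.resize(d['img'][130:290,150:370,::-1],(800,582),interpolation=cv2.INTER_CUBIC))
E
```

```text
t 10.85 [0.6291 0.048  0.2663] yaw_y 6.24 w 0.0697 F [-0.4 -0.8 -0.2] q [-0.77  0.46  0.85  1.51 -0.35  1.33  0.22]
.632,.045,.158,5.9 -> [-0.0016, -0.0002, 0.0019, -0.0042, 0.0038, 0.1354]
(array([ 0.3992, -0.2323]), array([22.8, 24.1]), array([332.7, 288.1]))
(array([ 0.4779, -0.2352]), array([22. , 22.7]), array([333.1, 252.9]))
(array([ 0.5586, -0.2354]), array([21.9, 22.4]), array([332.5, 217.9]))
(array([ 0.682 , -0.2346]), array([19.1, 20.9]), array([331.2, 166.4]))
```

View pics/top2.png

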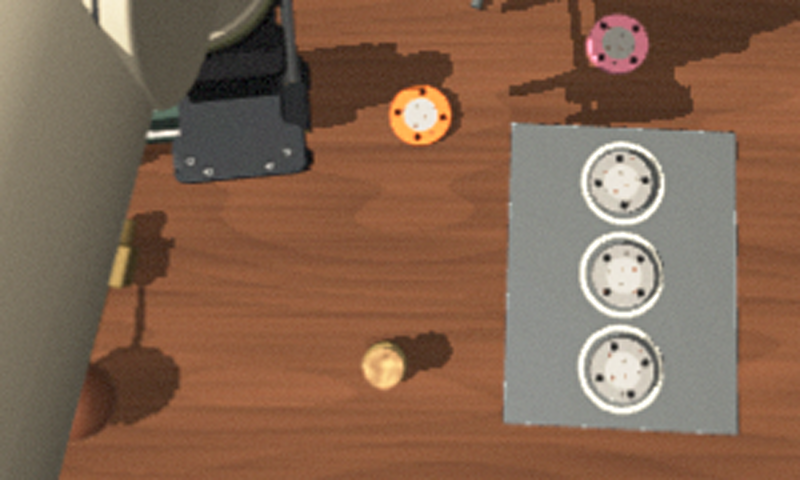

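View pics/sc2.png

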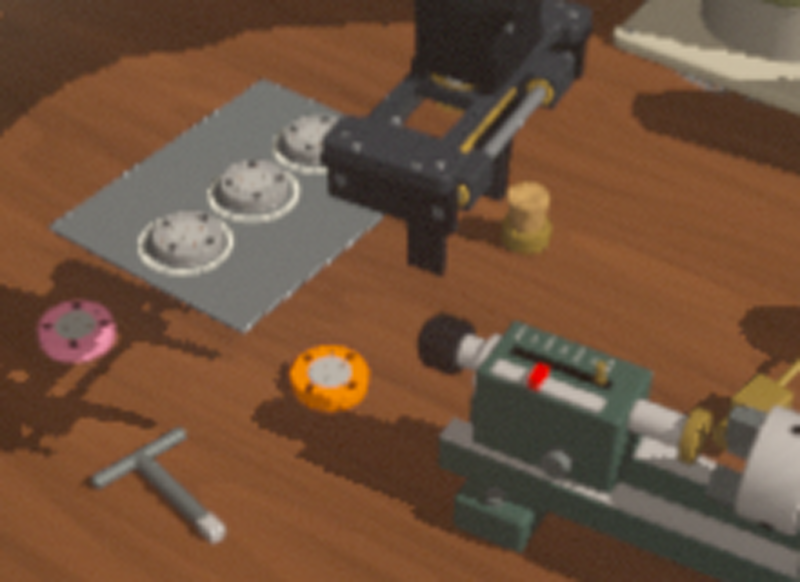

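Both views show each flange inside its ring, with white visible all round, and the bystanders undisturbed. The open gripper stands above the knob. I'll lower it now.

move_arm --plan '[[[0, 0, 0, -0.0025, 0.002, 0.05, 70], [-0.001, 0, 0.001, -0.003, 0.003, 0.1, 70], [-0.001, 0, 0.001, -0.003, 0.003, 0.132, 70], [-0.001, 0, 0.001, -0.003, 0.003, 0.132, 70], [-0.001, 0, 0.001, -0.003, 0.003, 0.132, 70]]]'

```text
t: 11.58
position: [0.6322, 0.0453, 0.1625]
orientation: [3.141, -0.001, 1.676]
ft_force: [1.4, -0.1, 0.5]
width: 0.0698
grip_force: 0.0
```

```bash
python3 go.py .6315,.045,.158,5.9
```

```text
t 11.57 [0.6322 0.0453 0.1625] yaw_y 6.03 w 0.0698 F [ 1.4 -0.1  0.5] q [-0.73  0.56  0.79  1.62 -0.43  1.14  0.28]
.6315,.045,.158,5.9 -> [0.0001, -0.0003, 0.0007, -0.0003, -0.0009, 0.0057]
```

move_arm --plan '[[[0, 0, 0, 0, 0, 0.004, 40], [0, 0, 0, 0, 0, 0.004, 38], [0, 0, 0, 0, 0, 0.004, 30], [0, 0, 0, 0, 0, 0.004, 30], [0, 0, 0, 0, 0, 0.004, 30]]]'

```text
t: 12.2
position: [0.631, 0.0454, 0.1581]
orientation: [-3.139, -0.001, 1.675]
ft_force: [-5.6, -0.9, 3.6]
width: 0.0329
grip_force: 30.0
```

```bash
python3 go.py .6315,.045,.158,5.9; python3 - <<'E'
from lathe import *
s=cam('scene'); np.save('s_rest.npy',s['img']); 
cv2.imwrite('pics/sc3.png',cv2.resize(s['img'][205:275,255:355,::-1],(800,560),interpolation=cv2.INTER_CUBIC))
E
```

```text
t 12.2 [0.631  0.0454 0.1581] yaw_y 5.98 w 0.0329 F [-5.6 -0.9  3.6] q [-0.73  0.56  0.79  1.62 -0.43  1.14  0.28]
.6315,.045,.158,5.9 -> [-0.0009, -0.0004, 0.0004, -0.0005, 0.0006, 0.0001]
```

move_arm --plan '[[[0, 0, 0, -0.01, 0, 0, 30], [0, 0, 0, -0.02, 0, 0, 30], [0, 0, 0, -0.03, 0, 0, 30], [0, 0, 0, -0.036, 0, 0, 30], [0, 0, 0, -0.039, 0, 0, 30], [0, 0, 0, -0.039, 0, 0, 30], [0, 0, 0, -0.039, 0, 0, 30], [0, 0, 0, -0.039, 0, 0, 30]]]'

```text
t: 13.25
position: [0.6338, 0.0175, 0.158]
orientation: [-3.138, -0.005, 1.677]
ft_force: [-9.6, 10.1, 8.5]
width: 0.0335
grip_force: 30.0
```

```bash
python3 go.py .631,.0454,.158,5.9; python3 - <<'E'
from lathe import *
for n,(a,b,c,e) in {'scene':(205,275,255,355),'top':(150,220,130,230)}.items():
    s=cam(n); i=cv2.resize(s['img'][a:b,c:e,::-1],(800,560),interpolation=cv2.INTER_CUBIC)
    cv2.imwrite(f'pics/{n}4.png',cv2.resize(i,(400,280)) if n=='top' else i)
a=cv2.imread('pics/scene4.png'); t=cv2.imread('pics/top4.png'); o=np.zeros((600,800,3),np.uint8); o[:560]=a; o[320:600,400:]=t; cv2.imwrite('pics/both4.png',o)
E
```

```text
t 13.25 [0.6338 0.0175 0.158 ] yaw_y 6.11 w 0.0335 F [-9.6 10.1  8.5] q [-0.68  0.57  0.79  1.62 -0.44  1.14  0.33]
.631,.0454,.158,5.9 -> [-0.0013, -0.0017, 0.0012, 0.0351, 0.0002, 0.0002]
```

View pics/both4.png

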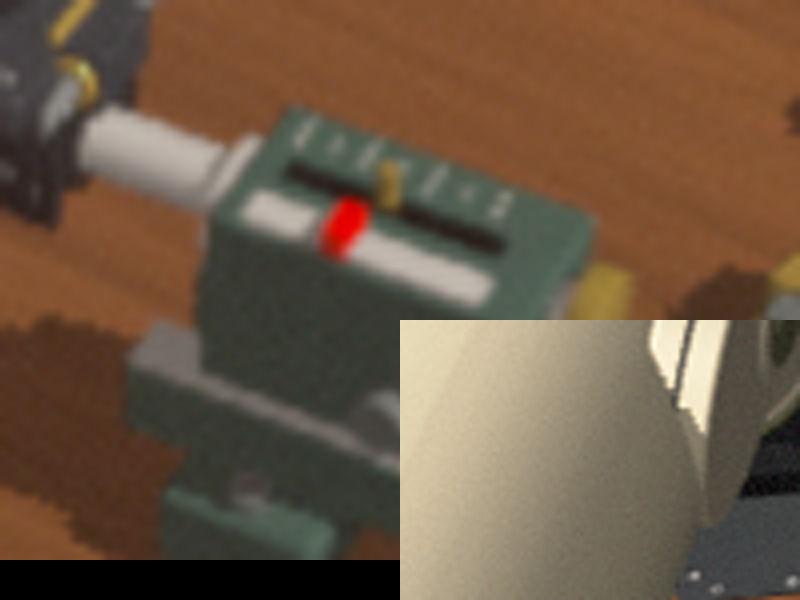

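Scene crop: the pin is now at about (388,165), still short of the rider centre at about (350,210). The stem is drawn out and the grip holds, and the top view is blocked by the arm. Next I'll refine the remaining distance numerically.

```bash
cat > pin.py <<'E'
from lathe import *
Y=np.array([-.103,.995])
def brass(im,box):
    hsv=cv2.cvtColor(im,cv2.COLOR_RGB2HSV); a,b,c,e=box; m=np.zeros(im.shape[:2]); 
    q=hsv[a:b,c:e].astype(int); m[a:b,c:e]=((q[...,0]>14)&(q[...,0]<32)&(q[...,1]>90)&(q[...,2]>90)); return m
def redw(im,box):
    r=im.astype(float); a,b,c,e=box; m=np.zeros(im.shape[:2]); q=r[a:b,c:e]; w=np.clip((q[...,0]-np.maximum(q[...,1],q[...,2])-60)/150,0,1); m[a:b,c:e]=w; return m
if __name__=='__main__':
    d=cam('top'); s=cam('scene')
    t0=np.load('top0.npz')['img']; s0=np.load('scene0.npz')['img']
    SB=(222,237,285,320); TB=(176,186,152,162); RS=(225,240,290,305); RT=(165,182,165,180)
    for n,c,im,b,r in(('top0',d,t0,TB,RT),('sc0',s,s0,SB,RS),('scnow',s,s['img'],SB,RS)):
        pb=brass(im,b); rw=redw(im,r); pc=wcent(pb); rc=wcent(rw)
        zp=.132 if n=='top0' else .128; zr=.129 if n=='top0' else .127
        P=onz(c,[pc],zp)[0]; Q=onz(c,[rc],zr)[0]
        print(n,pb.sum(),pc.round(2),rc.round(2),P.round(4),Q.round(4),'remain mm',((P-Q)[:2]@Y*1e3).round(2),'lat',((Q-P)[:2]@[.995,.103]*1e3).round(1))
E
python3 pin.py
```

```text
top0 9.0 [155.56 180.67] [171.53 170.56] [0.6208 0.1482 0.132 ] [0.6429 0.1174 0.129 ] remain mm 32.82 lat 18.8
sc0 18.0 [314.22 230.67] [297.76 232.62] [0.6165 0.1445 0.128 ] [0.6413 0.1179 0.127 ] remain mm 29.03 lat 22.0
scnow 16.0 [304.62 227.  ] [297.76 232.62] [0.6185 0.1216 0.128 ] [0.6413 0.1179 0.127 ] remain mm 5.98 lat 22.4
```

```bash
python3 - <<'E'
from pin import *
s=cam('scene')
for n,im,(a,b,c,e) in(('rest0',np.load('scene0.npz')['img'],(228,238,311,320)),('rest',np.load('s_rest.npy'),(228,238,311,320)),('now',s['img'],(223,234,300,309))):
    q=im[a:b,c:e].astype(int); w=np.clip((q[...,0]-q[...,2]),0,None); print(n,'cols',c,'rows',a); print(w)
    m=np.zeros(im.shape[:2]); m[a:b,c:e]=np.clip(w-25,0,None); pc=wcent(m); print(pc.round(2), onz(s,[pc],.128)[0].round(4))
for k in (0,23,28,31.5): 
    P=np.array([.621,.147])-Y*k/1e3; print(k,proj(s,[[*P,.134],[*P,.128],[*P,.122]]).round(2).tolist())
E
```

```text
rest0 cols 311 rows 228
[[ 0  2  4  6  7  6 12 20 27]
 [ 0  3 16 41 49 28 10 10  7]
 [ 0  2 20 64 80 52 11  7  0]
 [ 0  1 15 56 76 48 16  4  0]
 [ 4  4 20 59 69 47 11  0  0]
 [12 15 35 59 70 49  6  0  0]
 [12 13 32 60 73 56 11  0  0]
 [ 2  4 18 41 47 37 13  2  0]
 [ 0  0  2  6 13 15  7  0  0]
 [ 7  4  2  0  0  0  0  0  0]]
[314.86 232.03] [0.6194 0.1478 0.128 ]
rest cols 311 rows 228
[[ 0  1  4  6  7  6 12 18 27]
 [ 0  4 15 39 51 30 10 11  6]
 [ 0  2 21 62 82 52 12  7  1]
 [ 0  0 16 56 76 49 14  4  0]
 [ 4  6 19 55 67 46 11  1  0]
 [13 13 31 58 68 49  8  1  0]
 [12 13 37 61 72 56 11  2  1]
 [ 0  4 17 37 47 39 15  2  0]
 [ 0  0  1  8 16 12  7  0  0]
 [ 7  4  1  0  1  3  1  0  0]]
[314.88 232.02] [0.6194 0.1478 0.128 ]
now cols 300 rows 223
[[  2   8   5   5  12  25  47  59  65]
 [  5   8   7   9   6   4  12  18  26]
 [  7   9  34  61  39  11   3   2   3]
 [  4  11  50  80  61  20   2   0   2]
 [  2   9  45  73  68  24   0   3   4]
 [ 10  16  43  69  67  14   1   3   8]
 [ 36  31  49  72  73  14   0   2   4]
 [116  57  50  67  63  19   6   3   2]
 [201  63  27  39  40  19  16  10   8]
 [183  45   4   4   5   9  13  12  13]
 [140  30   2   0   2   1   4   6  11]]
[302.04 229.17] [0.6277 0.1205 0.128 ]
0 [[314.44, 230.27], [314.19, 232.29], [313.95, 234.3]]
23 [[304.69, 226.7], [304.49, 228.72], [304.28, 230.73]]
28 [[302.59, 225.93], [302.4, 227.95], [302.2, 229.96]]
31.5 [[301.13, 225.4], [300.94, 227.42], [300.75, 229.42]]
```

```bash
python3 - <<'E'
from pin import *
d=cam('top'); im=np.load('top0.npz')['img']
a,b,c,e=176,185,151,162; q=im[a:b,c:e].astype(int); w=np.clip(q[...,0]-q[...,2],0,None); print(w)
m=np.zeros(im.shape[:2]); m[a:b,c:e]=np.clip(w-20,0,None); pc=wcent(m); print(pc, onz(d,[pc],.129)[0].round(4), onz(d,[pc],.131)[0].round(4))
a,b,c,e=164,182,166,179; q=im[a:b,c:e].astype(int); w=np.clip(q[...,0]-np.maximum(q[...,1],q[...,2])-35,0,None); w[:3]=np.where(w[:3]>90,w[:3],0); print(w)
for r in range(3,16):
    ww=w[r]; z=.130 if r<10 else .122
    if ww.sum()>60: u=c+(np.arange(e-c)*ww).sum()/ww.sum(); P=onz(d,[[u,a+r]],z)[0]; print(a+r,round(u,2),P.round(4),'pull',((np.array([.6213,.1477])-P[:2])@Y*1e3).round(2))
E
```

```text
[[  0   0   4   2   0   0   0   0   0   0   0]
 [  0   0   0   0   0   0   0   0   0   0   0]
 [  0   0   0   0   0   0   0   0   0   0   0]
 [  0   0   0  12  40  50  22   0   0   0   0]
 [  0   0   0  55 106 111  86  27   0   0   0]
 [  0   0   0  44  93 104  80  35  13   2   0]
 [  0   0   0   8  38  49  40  30  18   0   0]
 [  0   0   0   0   0   2   6   5   0   0   0]
 [  0   0   0   0   0   0   0   0   0   0   0]]
[155.84626866 180.53432836] [0.6217 0.1485 0.129 ] [0.6213 0.1479 0.131 ]
[[  0   0   0   0   0   0   0   0   0   0   0   0   0]
 [  0   0   0   0   0   0   0   0   0   0   0   0   0]
 [  0   0   0   0   0   0   0   0   0   0   0   0   0]
 [ 12  11  19  93 148 152 153  98  24  17  16  15   7]
 [  0   0   0 102 147 156 157 119   7   0   0   0   0]
 [  0   0   0  30 133 158 161 127   1   0   0   0   0]
 [  0   0   0   0 130 157 159 137   3   0   0   0   0]
 [  0   0   0   0 130 156 159 154  15   0   0   0   0]
 [  0   0   0   0 117 158 159 153  20   0   0   0   0]
 [  0   0   0   0  78 156 160 121   3   0   0   0   0]
 [  0   0   0   0   0  39 101  78   0   0   0   0   
[... 223 characters left out ...]
 [  0   0   0   0   0   0   0   0   0   0   0   0   0]
 [  0   0   0   0   0   0   0   0   0   0   0   0   0]
 [  0   0   0   0   0   0   0   0   0   0   0   0   0]]
167 171.28 [0.6501 0.1181 0.13  ] pull 32.44
168 171.09 [0.648  0.1183 0.13  ] pull 31.95
169 171.37 [0.6459 0.1177 0.13  ] pull 32.4
170 171.53 [0.6438 0.1172 0.13  ] pull 32.62
171 171.62 [0.6417 0.117  0.13  ] pull 32.69
172 171.67 [0.6396 0.1168 0.13  ] pull 32.68
173 171.64 [0.6375 0.1167 0.13  ] pull 32.51
174 172.18 [0.6371 0.1176 0.122 ] pull 31.59
175 172.41 [0.635 0.117 0.122] pull 31.95
176 172.38 [0.6329 0.117  0.122 ] pull 31.77
177 172.55 [0.6308 0.1165 0.122 ] pull 32.0
178 172.56 [0.6287 0.1164 0.122 ] pull 31.91
```

move_arm --plan '[[[0, 0, 0, -0.003, 0, 0, 30], [0, 0, 0, -0.0056, 0, 0, 30], [0, 0, 0, -0.0056, 0, 0, 30], [0, 0, 0, -0.0056, 0, 0, 30], [0, 0, 0, -0.0056, 0, 0, 30], [0, 0, 0, -0.0056, 0, 0, 30]]]'

```text
t: 14.3
position: [0.6343, 0.0133, 0.158]
orientation: [-3.138, -0.006, 1.678]
ft_force: [-10.7, 10.3, 8.7]
width: 0.0333
grip_force: 30.0
```

```bash
cat > chk.py <<'E'
from pin import *
s=cam('scene'); im=s['img']
st=read_state(); print('arm pull mm',(((np.array([.631,.0454])-st['position'][:2])@Y)*1e3).round(2),np.round(st['ft_force'],1),st['width'])
def rows(im,r0,r1,c,e):
    out=[]
    for r in range(r0,r1):
        q=im[r,c:e].astype(int); w=np.clip(q[:,0]-q[:,2]-15,0,None); out.append(((np.arange(c,e)*w).sum()/max(w.sum(),1)).round(2))
    return out
print('rest rows 229..',rows(np.load('s_rest.npy'),229,234,312,318)); a,b,c,e=222,231,297,309
print((im[a:b,c:e,0].astype(int)-im[a:b,c:e,2]))
cv2.imwrite('pics/chk.png',cv2.resize(im[205:260,275:335,::-1],(600,550),interpolation=cv2.INTER_CUBIC))
E
python3 chk.py
```

```text
arm pull mm 32.34 [-9.6  8.9  8.3] 0.03308301469841575
rest rows 229.. [np.float64(314.88), np.float64(314.86), np.float64(314.93), np.float64(314.87), np.float64(314.72)]
[[  7   1   2   4  11  20  34  46  66  74  78  81]
 [  5   1   1   6  13  10   7  12  27  43  59  63]
 [  2   0   4  20  41  40   8   3   3  13  20  26]
 [  1  -1   6  30  68  71  28   6   6   3   3   5]
 [ -1   1   6  28  70  71  25   7   7   1   1   0]
 [  8   6  11  31  65  69  22   4   3   0   1   5]
 [ 14  15  17  40  65  67  22   2   0   0   4   8]
 [ 45  73  57  54  70  73  26   3  -1   0   1   5]
 [125 198 162 124  80  58  24  11   9   6   5   3]]
```

View pics/chk.png

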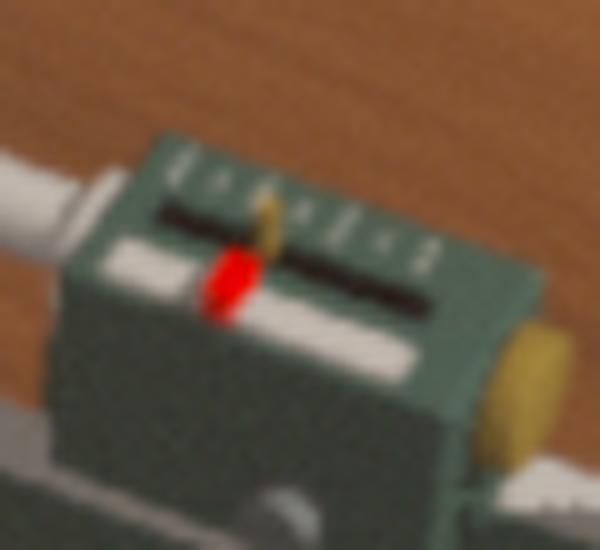

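The pin now stands beside the rider in the crop (pin 268,215; rider 232,285). Measured pull is about 31.8–32.3 mm against a target of about 32.0. I'll hold briefly to check that it's stable.

move_arm --plan '[[[0, 0, 0, 0, 0, 0, 30], [0, 0, 0, 0, 0, 0, 30], [0, 0, 0, 0, 0, 0, 30], [0, 0, 0, 0, 0, 0, 30]]]'

```text
t: 14.85
position: [0.6343, 0.0133, 0.158]
orientation: [-3.138, -0.006, 1.678]
ft_force: [-10.0, 10.8, 8.8]
width: 0.0331
grip_force: 30.0
```

```bash
python3 chk.py | head -1; python3 pin.py | grep sc; python3 -c "
from h import *; print(job_done())"
```

```text
arm pull mm 32.34 [-9.8 10.4  9. ] 0.033230818378757826
sc0 18.0 [314.22 230.67] [297.76 232.62] [0.6165 0.1445 0.128 ] [0.6413 0.1179 0.127 ] remain mm 29.03 lat 22.0
scnow 15.0 [304.2  226.67] [297.74 232.65] [0.6181 0.1203 0.128 ] [0.6415 0.118  0.127 ] remain mm 4.72 lat 23.0
the job is handed in; nothing more can be done
None
```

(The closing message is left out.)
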